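# Refit the filter cartridge and lock the bayonet cap

### The job

Stand the filter cartridge in the bore of the filter housing, then close the housing with its bayonet cap: drop the cap's two lugs through the two slots of the collar, press the cap down against the spring seal and turn it about a quarter turn clockwise (seen from above) until it stops, locked. Leave the cap on, let go, and do not shift the sanding block or the spring clamp.

Things in the scene. Friction and masses are not known exactly. Their poses are not given: they have to be found in the camera images.
- housing: round aluminium filter housing, bolted down, 56 mm high, collar 104 mm and base flange 124 mm across; ribbed hose stub low on its +x side, out to 78 mm. Origin on its axis at table height, z up. Central bore 52 mm wide, floor 8 mm and mouth 36 mm above the origin. The collar's lip (top at 56 mm, underside at 50 mm, opening 76 mm wide) has two slots 24 mm wide, on its +x and -x sides
- slot (a point): centre of the housing's +x slot, at the lip's top, 43 mm from the axis (the other slot is opposite). Lugs go down through the slots; below the lip, stops let them turn only clockwise seen from above, 80 degrees from the slots
- lock_mark (a point): one of two opposite small raised steel marks on the outside of the collar, 45 mm above the housing's origin, 80 degrees clockwise from a slot: the cap's bar points at both when locked
- seal (a joint): sprung black rubber ring under the lip, pressed down by the lugs: 0 = up (its top 46 mm above the housing's origin), grows to 0.006 m; resists with 5 N at first, 11 N at the end; about 0.002 when the cap is locked
- cap_grip (a point): the grey bayonet cap, loose, upright, 85 mm high, about 0.22 kg: centre of its bar handle, on the cap's axis, 72 mm above the cap's underside, z up. The bar lies along the cap's x: 64 mm long, 16 mm wide (grasp across y from above), 57 to 85 mm above the underside. Below it a hollow dome, 68 mm outside, 60 mm inside, 53 mm deep. Flange 108 mm across, its underside 15.5 mm above the cap's underside
- cap_lug (a point): end of one of two opposite steel lugs at the cap's very bottom, 44 mm from the axis, in line with the bar (+x and -x), 16 mm wide, 6 mm thick; origin half-way up, 3 mm above the cap's underside. Cap underside over the housing's origin: 56 mm if lugs lie on the lip; 46 mm dropped in; lugs turn when pressed below 44 mm; flange stops it at 40.5 mm; turned and let go, it springs up to 44 mm and stays
- filter_center (a point): filter cartridge, loose, about 0.12 kg, an upright pleated pale cylinder with black end rings, 44 mm in diameter, 80 mm high, ends chamfered 3 mm; this point is its centre, half-way up. Standing in the bore its top is 88 mm above the housing's origin
- sanding_block: cork sanding block 65 x 100 x 30 mm, a bystander to be left in place; origin at the centre of its underside
- spring_clamp: black spring clamp 71 x 119 x 19 mm, a bystander to be left in place; origin at the centre of its underside
Mind the look-alikes: they are no part of the job. Several things look just like the part that bears filter_center: the one meant starts farthest from the robot's base.

How it is judged (in metres and radians):
On the way, in this order (a step that is already met when the one before it is completed fails the run):
1. the filter cartridge stands in the housing's bore (horizontal distance between filter_center and housing below 0.008 m and z of filter_center in the frame of housing below 0.052 m and angle between filter_center's own z axis and vertical below 0.15 rad), for 0.2 s.
2. the cap's lugs are down through the slots of the collar (horizontal distance between cap_grip and housing below 0.008 m and z of cap_grip in the frame of housing below 0.1205 m and angle between cap_grip's own z axis and vertical below 0.1 rad), for 0.1 s.
At the end, for the whole second after the job is handed in: Filter in the bore: within 8 mm of the housing axis, centre under 52 mm above the housing origin. Cap over it within 6 mm of the axis, level within 0.08 rad, handle centre under 118.5 mm above the origin, turned at least 1.19 rad (of 1.40) from the slots. Cap released (horizontal distance between filter_center and housing below 0.008 m and z of filter_center in the frame of housing below 0.052 m and horizontal distance between cap_grip and housing below 0.006 m and z of cap_grip in the frame of housing below 0.1185 m and angle between cap_grip's own z axis and vertical below 0.08 rad and angle between the x axis of cap_grip and the x axis of housing, either way round above 1.19 rad); the robot touches nothing.
It fails at once if the sanding block is shifted by more than 30 mm (distance of sanding_block from where it was at the start of the episode above 0.03 m).
It fails at once if the spring clamp is shifted by more than 30 mm (distance of spring_clamp from where it was at the start of the episode above 0.03 m).
It also fails if it takes over 64 s, if anything falls off the work surface, if the arm or the gripper's body presses on something with over 40 N, if the wrist force passes 120 N, or if a joint passes its speed limit or range.

### The arm

A 6-joint arm with a two-finger parallel gripper is mounted at the origin on a cart in front of the work surface, level with it; the furniture and walls round the work are solid. World frame = base frame: x ahead of the robot, y to its left, z up, the work surface at z = 0. Lengths are in mm, angles in rad, forces in N, time in s.
With the tool pointing down it reaches from about 325 to 900 mm from the base axis. Payload 6.1 kg.
Tool frame: the origin (TCP) lies at the very end of the fingers, on their centre line; the grasp point (between the pads) lies 19 mm behind it; z points along the fingers, y is the line along which they close (so a half turn about z gives the same grasp; the last joint's range is limited). The gripper opens to 85 mm and grips with 20 to 120 N. Pads are 22 mm wide; open, the fingers measure 114 mm over their backs; the gripper's body (76 mm by 85 mm) begins 54 mm behind the grasp point. The pads swing forward as they close: fully open they stand 13 mm farther back than shut.
Start: joints at [1.082, 0.22, 1.526, -0, 1.395, -0.126], TCP at [221.806, 584.31, 231.3] pointing down, gripper open.
Joint ranges: [-2.98, 2.98], [-0.91, 2.08], [0.09, 2.57], [-1.24, 4.39], [0.2, 2.65], [-2.68, 2.68]. Speed limits (rad/s): [2.57, 2.57, 3.01, 3.14, 3.14, 3.14].

### API

Orientations are given as [roll, pitch, yaw] about the fixed x, y, z axes, in that order (R = Rz(yaw) Ry(pitch) Rx(roll)).
In Python, from bench import manip gives the robot as it stands. The module is installed in compiled form; this text tells all that it offers.
- The arm moves only by the tool send_rows, never from a script. Its argument "targets" is text: rows parted by semicolons, each of 5 numbers parted by spaces: the finger opening in mm, from 0 to 85.4, then the shift along the world's x, y, z in mm, then the turn about the world's z in rad. In form: grip dx dy dz roll; .... A call has 1 to 5 rows; each row shifts and turns the commanded pose from where the row before left it; what a row does not reach is not made up. A row lasts 1/10 s, in which the tool goes at most 50 mm and 8.59 degrees, less where a joint would pass 70% of its speed; a pose out of reach is approached as far as the arm can. A call is refused whole if a number of a shift passes 50 or a number of a turn 0.15, either way. A call with a gripper value outside its range is refused whole. The fingers move at their own pace and stop on an object; "squeeze" is the grip in N (left out, the last holds). Time passes only in rows, so rows that do not move let the fingers close. It gives the time, the measured TCP pose, the force, the opening and the grip force at its end, in the units of the state.
- manip.get_obs(): the state, without advancing time (a new reading comes with each control period).
- manip.get_image(name): name is "side" or "top"; returns the picture (400x640x3 uint8, red, green, blue); there is no depth.
- manip.camera_model(name): a dict with "mtx" (3x3 intrinsics, pixels), "extrinsics" (4x4, takes a point from world to camera coordinates). Camera axes: x right, y up, looking along -z (the intrinsics and any distortion apply to the point x, -y, -z); pixel columns grow to the right and rows downward; lengths in mm; the calibration is good to about 2 mm. A picture is of the moment at which its call begins. camera_model takes no time and is no camera call.
- manip.finish_job(): hands the job in; it is judged then, once.
The state is a dict: "clock": time; "joint_pos": joint angles; "dq": joint speeds; "tau": joint torques, N m; "position": TCP position; "orientation": TCP orientation; "force": force on the tool from outside, world axes, zero at the start; "wrist_torque": the same for the moment, N m; "finger_gap": finger opening in mm; "finger_force": force on a finger pad.
Only numpy, scipy, OpenCV 4.12 (cv2) and the standard library are available. Lean on these libraries where they do the work, as an engineer would, in place of code of your own. Each camera call takes 0.05 s, during which the arm holds its last target. There are 200 camera calls.

## Working session

There is one attempt and no reset: what is moved stays moved. The work goes in short steps, Python scripts to look and compute and a tool call to move; the robot and the scene stay as the last step left them, time stands still between calls to the robot, and variables do not carry over. Pictures are saved under pics/ and viewed, at most 10 in all, crops included, and the job is handed in when it is done.

Besides the shell and the picture viewer there is one more tool, called after "Request:" by a JSON object that holds its "op" and its "data", one argument or row to a line. send_rows: Moves the arm, as the interface text tells. Its arguments: {"type":"object","properties":{"targets":{"type":"string"},"squeeze":{"type":"number"}},"required":["targets"]}

```bash
mkdir -p pics; python3 - <<'E'
from bench import manip
import cv2
for n in("top","side"):
    cv2.imwrite(f"pics/{n}0.png",manip.get_image(n)[:,:,::-1])
    m=manip.camera_model(n);print(n,{k:(v.tolist() if hasattr(v,'tolist') else v) for k,v in m.items()})
print(manip.get_obs())
E
```

```text
top {'mtx': [[460.84375792427477, 0.0, 318.95424946114264], [0.0, 460.84375792427477, 196.15693674763244], [0.0, 0.0, 1.0]], 'extrinsics': [[0.007559784878338521, -0.9999288485096086, 0.009227544139250081, -9.636299117527145], [0.9976687950054202, 0.00816792223027763, 0.06775146137813577, -519.3981865862573], [-0.06782201062358835, 0.00869384636905319, 0.9976595571187021, -1209.0274513954394], [0.0, 0.0, 0.0, 1.0]]}
side {'mtx': [[466.661021794868, 0.0, 320.7083874869002], [0.0, 466.661021794868, 193.88801178553763], [0.0, 0.0, 1.0]], 'extrinsics': [[0.9392912918859272, -0.3427994197359514, 0.014846777965635776, -508.02384504998656], [0.1704990931693111, 0.5038529393538597, 0.846795296829711, -148.87688685131207], [-0.2977615291062774, -0.7928560861424792, 0.5317116685301544, -1290.4889756124849], [0.0, 0.0, 0.0, 1.0]]}
{'clock': 0.1, 'joint_pos': array([ 1.08194063e+00,  2.21205943e-01,  1.52751447e+00,  2.83051831e-05,
        1.39471701e+00, -1.26077094e-01]), 'dq': array([-0.00110584, -0.00276668, -0.004014  , -0.00011447, -0.00029411,
        0.00018174]), 'tau': array([ 2.22116440e-03, -4.98251617e+01, -3.90545368e+01, -1.13527735e-04,
        5.65656970e-03,  4.21243567e-05]), 'position': array([221.5116585 , 583.8291848 , 230.26289274]), 'orientation': array([-3.13976602e+00, -2.59605191e-04,  2.77880883e+00]), 'force': array([ 0.15204002,  0.5448881 , -0.19363813]), 'wrist_torque': array([-0.0180879 , -0.01305867, -0.05715983]), 'finger_force': 0.0, 'finger_gap': 85.31719162492097}
```

View pics/top0.png

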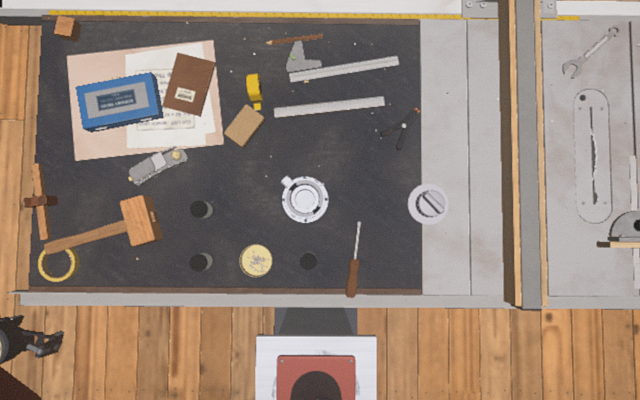

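View pics/side0.png

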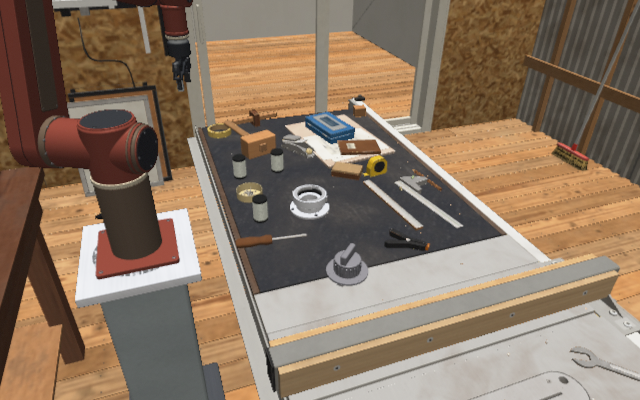

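The three look-alike filters are at about (202,209), (202,262) and (308,261) in top. The one at (202,209) fits because it is farthest from the base, which sits at about (317,385). I'll confirm this in one enlarged montage.

```bash
cat > h.py <<'E'
from bench import manip
import cv2, numpy as np
def ray(n,u,v,z):
    m=manip.camera_model(n);K=np.array(m["mtx"]);E=np.array(m["extrinsics"])
    d=np.linalg.inv(K)@[u,v,1]; d=E[:3,:3].T@(d*[1,-1,-1]); c=-E[:3,:3].T@E[:3,3]
    return c+d*(z-c[2])/d[2]
def proj(n,p):
    m=manip.camera_model(n);K=np.array(m["mtx"]);E=np.array(m["extrinsics"])
    q=K@((E[:3,:3]@np.asarray(p,float)+E[:3,3])*[1,-1,-1]); return q[:2]/q[2]
def tile(n,img,u,v,w=80,h=60,s=5):
    # crop centred on u,v, with ticks each 10 px
    o=cv2.resize(img[v-h//2:v+h//2,u-w//2:u+w//2],None,fx=s,fy=s,interpolation=cv2.INTER_CUBIC)
    for k in range(0,w,10): cv2.line(o,(k*s,0),(k*s,8),(0,255,255),1); cv2.putText(o,str(u-w//2+k),(k*s,18),0,.3,(0,255,0),1)
    for k in range(0,h,10): cv2.line(o,(0,k*s),(8,k*s),(0,255,255),1); cv2.putText(o,str(v-h//2+k),(10,k*s+4),0,.3,(0,255,0),1)
    return o
E
python3 - <<'E'
from h import *
t=cv2.imread("pics/top0.png");s=cv2.imread("pics/side0.png")
o=np.vstack([np.hstack([tile("t",t,202,209),tile("t",t,303,200)]),np.hstack([tile("t",t,430,204),tile("s",s,277,160)])])
cv2.imwrite("pics/m1.png",o)
for u,v,z in((202,209,80),(202,262,80),(308,261,80),(303,200,56),(430,204,85)): print(u,v,ray("top",u,v,z).round(1))
E
```

```text
202 209 [480.4 289.   80. ]
202 262 [348.1 285.7  80. ]
308 261 [352.4  21.2  80. ]
303 200 [506.6  35.8  56. ]
430 204 [ 497.4 -284.7   85. ]
```

View pics/m1.png

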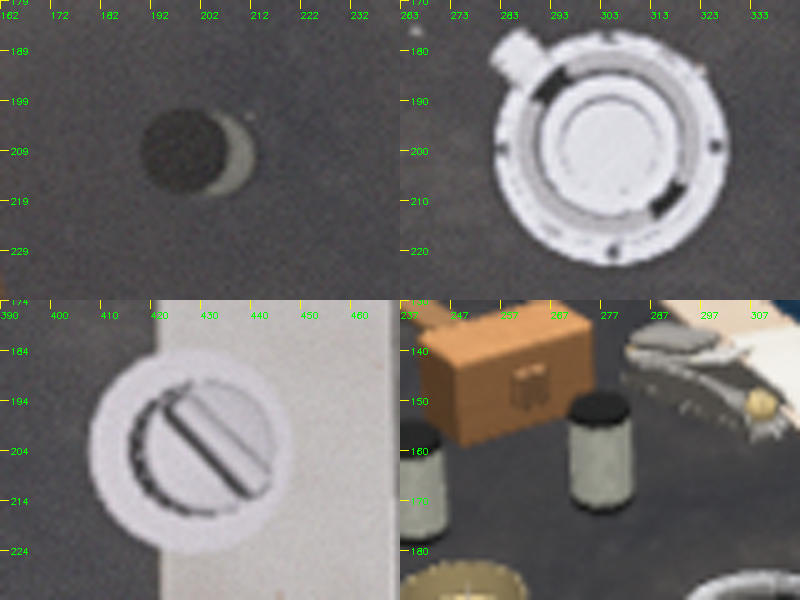

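The crop confirms (202,209) as an upright pleated cylinder with black ends; its top disc is centred at about (198.6,209.5). Housing bore mouth is at about (304.8,199.0), with slots at (293.0,186.6) and (316.6,209.6). Cap flange centre is at about (428,203.8).

```bash
python3 - <<'E'
from h import *
print("filter",ray("top",198.6,209.5,80).round(1), "side top ring", proj("side",ray("top",198.6,209.5,80)))
print("bore",ray("top",304.8,199,36).round(1),"slots",ray("top",293,186.6,46).round(1),ray("top",316.6,209.6,46).round(1))
print("cap",ray("top",428,203.8,17).round(1))
print("capside", proj("side",[*ray("top",428,203.8,17)[:2],17]))
E
```

```text
filter [479.1 297.5  80. ] side top ring [275.14933053 150.72655279]
bore [510.4  31.6  36. ] slots [541.9  62.4  46. ] [482.5   0.5  46. ]
cap [ 501.5 -296.4   17. ]
capside [346.02268404 271.29573974]
```

Request:
{"op": "send_rows", "data": {
  "targets": "85 26 -28 0 0; 85 26 -28 0 0; 85 26 -28 0 0; 85 26 -28 0 0; 85 26 -28 0 0",
  "squeeze": 40
}}

```text
clock: 0.6
position: [352.4, 442.9, 230.8]
orientation: [-3.141, -0.0, 2.779]
force: [0.6, 0.2, -0.3]
finger_gap: 85.3
finger_force: 0.0
```

Request:
{"op": "send_rows", "data": {
  "targets": "85 26 -28 0 0; 85 26 -28 0 0; 85 26 -28 0 0; 85 26 -28 0 0; 85 26 -28 0 0"
}}

```text
clock: 1.1
position: [482.4, 302.9, 230.9]
orientation: [-3.141, -0.001, 2.779]
force: [0.2, -0.9, -0.6]
finger_gap: 85.2
finger_force: 0.0
```

Request:
{"op": "send_rows", "data": {
  "targets": "85 -1 -7 -40 0; 85 0 0 -40 0; 85 0 0 -40 0; 85 0 0 -35 0; 85 0 0 -20 0"
}}

```text
clock: 1.6
position: [478.3, 296.1, 52.3]
orientation: [-3.138, -0.004, 2.779]
force: [0.0, 0.3, -0.9]
finger_gap: 84.4
finger_force: 0.0
```

Request:
{"op": "send_rows", "data": {
  "targets": "0 0 0 0 0; 0 0 0 0 0; 0 0 0 0 0; 0 0 0 0 0; 0 0 0 0 0"
}}

```text
clock: 2.1
position: [482.3, 298.1, 58.4]
orientation: [3.139, 0.003, 2.779]
force: [-0.2, 0.3, 4.4]
finger_gap: 41.9
finger_force: 41.1
```

```bash
python3 - <<'E'
from h import *
a=manip.get_image("side");b=manip.get_image("top")
print({k:np.round(v,2) for k,v in manip.get_obs().items() if k in("clock","position","finger_gap","finger_force","force")})
cv2.imwrite("pics/g1.png",np.hstack([tile("s",a[:,:,::-1].copy(),277,150),tile("t",b[:,:,::-1].copy(),202,209)]))
E
```

```text
{'clock': np.float64(2.2), 'position': array([482.35, 298.13,  58.35]), 'force': array([0.52, 0.78, 7.13]), 'finger_force': np.float64(41.15), 'finger_gap': np.float64(42.29)}
```

Request:
{"op": "send_rows", "data": {
  "targets": "0 0 0 20 0; 0 0 0 40 0; 0 0 0 40 0; 0 0 -10 0 -0.14; 0 2 -20 0 -0.14"
}}

```text
clock: 2.7
position: [483.6, 268.3, 158.6]
orientation: [3.138, 0.002, 2.495]
force: [0.2, -0.2, -2.0]
finger_gap: 41.8
finger_force: 41.2
```

Request:
{"op": "send_rows", "data": {
  "targets": "0 3 -28 0 -0.14; 0 3 -30 0 -0.14; 0 4 -30 0 -0.14; 0 4 -30 0 -0.14; 0 4 -30 0 -0.14"
}}

```text
clock: 3.2
position: [500.5, 118.1, 156.3]
orientation: [-3.141, 0.0, 1.793]
force: [0.4, 0.1, -0.8]
finger_gap: 42.1
finger_force: 41.2
```

Request:
{"op": "send_rows", "data": {
  "targets": "0 4 -30 0 -0.14; 0 4 -28 0 -0.14; 0 2 -20 0 -0.14; 0 0 -10 0 -0.14; 0 0 0 0 -0.14"
}}

```text
clock: 3.7
position: [510.6, 29.7, 156.2]
orientation: [-3.141, 0.001, 1.091]
force: [0.2, 0.6, -0.8]
finger_gap: 41.9
finger_force: 41.2
```

Request:
{"op": "send_rows", "data": {
  "targets": "0 0 0 0 -0.14; 0 0 0 0 -0.14; 0 0 0 0 0; 0 0 0 0 0"
}}

```text
clock: 4.1
position: [510.6, 31.3, 156.3]
orientation: [-3.141, 0.0, 0.823]
force: [-0.0, -0.2, -1.1]
finger_gap: 41.8
finger_force: 41.2
```

```bash
python3 - <<'E'
from h import *
a=manip.get_image("side");b=manip.get_image("top")
o=manip.get_obs();print({k:np.round(v,3) for k,v in o.items() if k in("clock","position","orientation","joint_pos","finger_gap","force")})
p=o["position"]
print(proj("side",p),proj("side",[510.4,31.6,56]),proj("top",p))
cv2.imwrite("pics/g2.png",np.hstack([tile("s",a[:,:,::-1].copy(),308,180,80,100),tile("t",b[:,:,::-1].copy(),305,195,80,100)]))
E
```

```text
{'clock': np.float64(4.2), 'joint_pos': array([-0.093,  0.017,  1.895, -0.   ,  1.23 ,  0.656]), 'position': array([510.687,  31.369, 156.271]), 'orientation': array([-3.141,  0.   ,  0.822]), 'force': array([ 0.139, -0.75 , -1.27 ]), 'finger_gap': np.float64(41.902)}
[308.31210167 164.78623476] [308.17621432 193.40499365] [303.82569141 195.75775476]
```

View pics/g2.png

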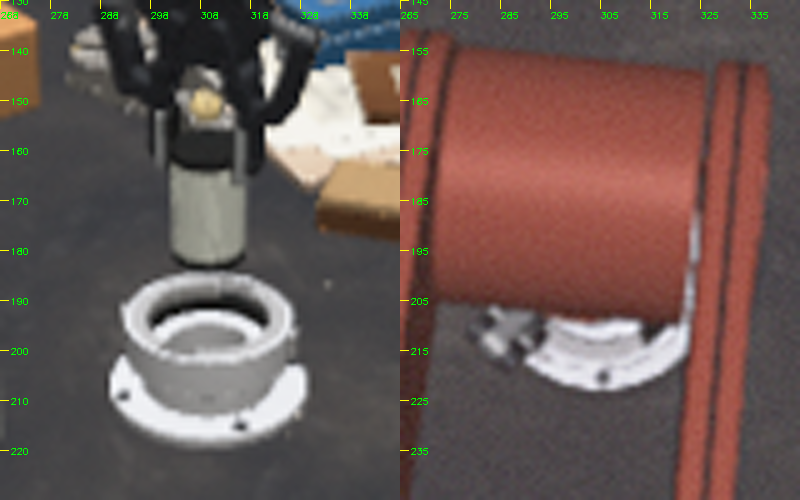

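Side view: filter axis at column 309.4 with its bottom disc at about (309.4,181), and lip centre at about (309.9,193.2). They line up laterally within 1.5 mm.

```bash
python3 - <<'E'
from h import *
print(proj("side",[510.7,31.4,98]),proj("side",[510.7,31.4,178]),proj("side",[520.7,31.4,98]),proj("side",[510.7,41.4,98]))
print(ray("side",309.9,193.2,56),ray("side",309.4,181,98))
E
```

```text
[308.29897734 181.6872386 ] [308.31821876 158.28096444] [311.41551847 181.15187078] [307.24413876 180.1031772 ]
[515.81548942  31.02431072  56.        ] [515.18974108  34.21303822  98.        ]
```

Request:
{"op": "send_rows", "data": {
  "targets": "0 -1 -2 -25 0; 0 0 0 -25 0; 0 0 0 -6 0; 0 0 0 -5 0; 0 0 0 -5 0"
}}

```text
clock: 4.7
position: [510.6, 29.3, 91.0]
orientation: [3.14, -0.001, 0.82]
force: [0.8, -0.2, -0.9]
finger_gap: 42.2
finger_force: 41.2
```

Request:
{"op": "send_rows", "data": {
  "targets": "0 0 0 -5 0; 0 0 0 -5 0; 0 0 0 0 0"
}}

```text
clock: 5.0
position: [509.5, 29.4, 79.9]
orientation: [-3.141, 0.0, 0.819]
force: [-0.0, 0.5, -1.9]
finger_gap: 42.0
finger_force: 41.1
```

Inside the bore with no contact force, so I'll go on to the floor.

Request:
{"op": "send_rows", "data": {
  "targets": "0 0 0 -5 0; 0 0 0 -5 0; 0 0 0 -3 0; 0 0 0 0 0"
}}

```text
clock: 5.4
position: [509.5, 29.3, 66.8]
orientation: [-3.141, 0.0, 0.819]
force: [-0.6, -0.2, -1.4]
finger_gap: 41.8
finger_force: 41.2
```

Request:
{"op": "send_rows", "data": {
  "targets": "55 0 0 0 0; 60 0 0 0 0; 60 0 0 0 0"
}}

```text
clock: 5.7
position: [510.1, 29.3, 67.7]
orientation: [3.141, -0.0, 0.819]
force: [-0.3, -0.1, 0.5]
finger_gap: 59.9
finger_force: 0.0
```

Request:
{"op": "send_rows", "data": {
  "targets": "70 0 0 20 0; 85 0 0 40 0; 85 0 0 40 0; 85 0 -20 20 0; 85 0 -40 10 0"
}}

```text
clock: 6.2
position: [511.5, -29.8, 200.8]
orientation: [3.137, -0.004, 0.823]
force: [0.2, -0.7, -0.3]
finger_gap: 85.0
finger_force: 0.0
```

Request:
{"op": "send_rows", "data": {
  "targets": "85 0 -45 0 0; 85 0 -45 0 0; 85 -2 -45 0 0; 85 -2 -35 0 0; 85 0 0 0 -0.09"
}}

```text
clock: 6.7
position: [505.4, -205.1, 197.7]
orientation: [3.14, 0.001, 0.723]
force: [-0.1, 0.7, 0.2]
finger_gap: 85.1
finger_force: 0.0
```

```bash
python3 - <<'E'
from h import *
a=manip.get_image("side")[:,:,::-1].copy();b=manip.get_image("top")[:,:,::-1].copy()
o=manip.get_obs();print({k:np.round(v,3) for k,v in o.items() if k in("clock","position","orientation","joint_pos","finger_gap","force")})
t0=cv2.imread("pics/top0.png")
cv2.imwrite("pics/g3.png",np.vstack([np.hstack([tile("s",a,308,190),tile("t",b,305,200)]),np.hstack([tile("s",a,348,262),cv2.resize(t0[180:225,402:462],(400,300),interpolation=cv2.INTER_LANCZOS4)])]))
E
```

```text
{'clock': np.float64(6.8), 'joint_pos': array([-0.525,  0.055,  1.775,  0.   ,  1.312,  0.32 ]), 'position': array([ 505.56 , -201.861,  197.351]), 'orientation': array([-3.142, -0.   ,  0.726]), 'force': array([-1.586,  0.465, -0.976]), 'finger_gap': np.float64(85.319)}
```

View pics/g3.png

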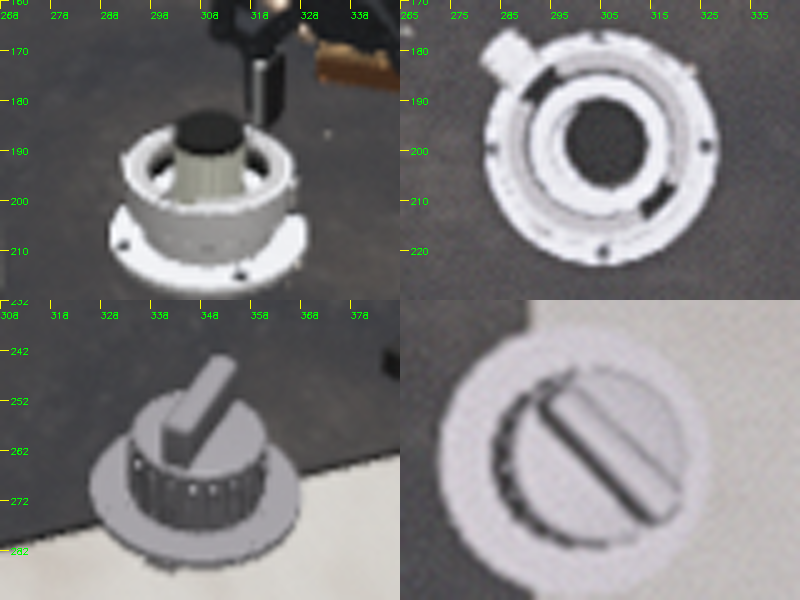

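Filter is standing in the bore, with its top at side (309.5,187). Cap bar top corners: side (341,258), (351,243), (346,258.4), (355.4,244.4).

```bash
python3 - <<'E'
from h import *
q=[ray("side",*p,85)[:2] for p in((341,258),(351,243),(346,258.4),(355.4,244.4))]
for i in(0,2):
    d=q[i+1]-q[i];print(np.hypot(*d),np.arctan2(d[1],d[0]))
print(np.mean(q,0))
T=lambda x,y:(402+(x-400)/6.667,180+(y-300)/6.667)
print([ray("top",*T(*p),z)[:2].round(1) for p,z in(((618,453),85),((572,463),17))])
E
```

```text
65.38690510222399 0.785151035860471
61.03253658408895 0.7748671214161971
[ 503.95692791 -298.37674478]
[array([ 500.1, -296.6]), array([ 499.7, -295.9])]
```

Request:
{"op": "send_rows", "data": {
  "targets": "60 -2 -40 0 0.05; 50 -2 -40 -20 0; 50 0 -15 -30 0; 50 0 0 -30 0; 50 0 0 -20 0"
}}

```text
clock: 7.3
position: [501.0, -294.8, 95.0]
orientation: [-3.139, 0.0, 0.781]
force: [-0.3, 0.8, 0.7]
finger_gap: 50.0
finger_force: 0.0
```

Request:
{"op": "send_rows", "data": {
  "targets": "50 0 0 -10 0; 50 0 0 0 0"
}}

```text
clock: 7.5
position: [501.2, -294.3, 85.9]
orientation: [-3.139, 0.0, 0.781]
force: [-0.2, -0.3, 0.2]
finger_gap: 50.0
finger_force: 0.0
```

Request:
{"op": "send_rows", "data": {
  "targets": "50 0 -2.5 -10 0; 50 0 0 -10 0; 50 0 0 -4 0; 50 0 0 0 0"
}}

```text
clock: 7.9
position: [501.4, -297.8, 62.6]
orientation: [-3.14, 0.0, 0.779]
force: [-0.2, -0.3, -0.3]
finger_gap: 50.2
finger_force: 0.0
```

Request:
{"op": "send_rows", "data": {
  "targets": "30 0 0 0 0; 20 0 0 0 0; 10 0 0 0 0; 10 0 0 0 0; 10 0 0 0 0",
  "squeeze": 80
}}

```text
clock: 8.4
position: [501.9, -298.3, 63.7]
orientation: [3.141, -0.0, 0.779]
force: [-1.0, 0.9, 1.3]
finger_gap: 14.5
finger_force: 81.5
```

Request:
{"op": "send_rows", "data": {
  "targets": "10 0 0 20 0; 10 0 0 30 0; 10 0 0 40 0; 10 0 10 30 0; 10 0 25 0 0"
}}

```text
clock: 8.9
position: [504.4, -266.3, 189.0]
orientation: [3.131, -0.001, 0.777]
force: [1.0, 0.5, -2.1]
finger_gap: 14.1
finger_force: 80.9
```

Request:
{"op": "send_rows", "data": {
  "targets": "10 1 35 0 0.01; 10 1 40 0 0.01; 10 2 40 0 0; 10 2 40 0 0; 10 2 40 0 0"
}}

```text
clock: 9.4
position: [509.4, -66.6, 182.9]
orientation: [-3.141, 0.0, 0.799]
force: [0.5, 0.2, -2.1]
finger_gap: 14.6
finger_force: 80.8
```

Request:
{"op": "send_rows", "data": {
  "targets": "10 1 40 0 0; 10 1 35 0 0; 10 1 20 0 0; 10 0 4 0 0; 10 0 0 0 0"
}}

```text
clock: 9.9
position: [512.5, 31.2, 183.0]
orientation: [-3.141, 0.001, 0.8]
force: [-0.9, -0.0, -2.1]
finger_gap: 14.2
finger_force: 80.9
```

```bash
python3 - <<'E'
from h import *
a=manip.get_image("side")[:,:,::-1].copy()
o=manip.get_obs();print({k:np.round(v,3) for k,v in o.items() if k in("clock","position","orientation","joint_pos","finger_gap","force")})
p=o["position"];z=p[2]-63.7
for dz in(15.5,0): print(proj("side",[p[0],p[1],z+dz]))
cv2.imwrite("pics/g4.png",tile("s",a,308,175,100,100,6))
E
```

```text
{'clock': np.float64(9.95), 'joint_pos': array([-9.400e-02, -6.000e-03,  1.865e+00, -1.000e-03,  1.283e+00,
        6.780e-01]), 'position': array([512.644,  30.43 , 183.014]), 'orientation': array([3.142e+00, 1.000e-03, 7.990e-01]), 'force': array([-0.113, -0.151, -1.564]), 'finger_gap': np.float64(14.483)}
[309.02784235 171.14293764]
[309.01991767 175.63961978]
```

View pics/g4.png

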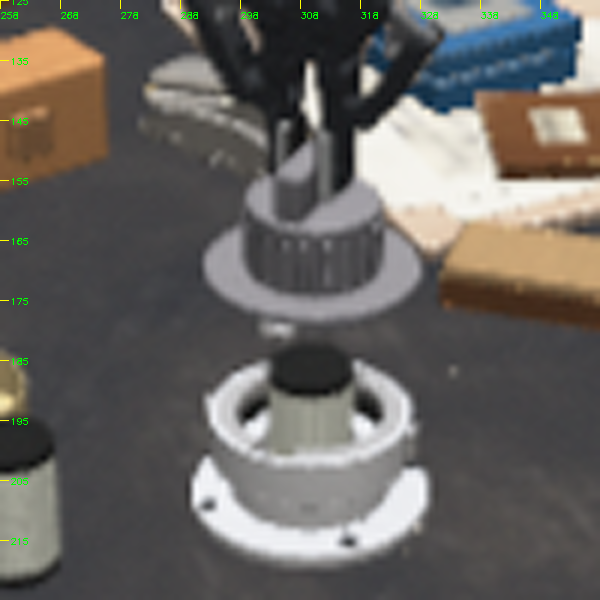

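Side view: cap flange centre is at about column 310.25, lip centre at about (309.7,193.3), and the filter stands between. The cap is about 1.7 mm too far right, so I'll correct by (-1.5,+1) and descend.

Request:
{"op": "send_rows", "data": {
  "targets": "10 -1.5 1 -20 0; 10 0 0 -20 0; 10 0 0 -12 0; 10 0 0 -4 0; 10 0 0 0 0"
}}

```text
clock: 10.45
position: [511.1, 31.2, 126.9]
orientation: [-3.141, 0.001, 0.798]
force: [-1.1, 0.0, -2.0]
finger_gap: 14.6
finger_force: 80.9
```

Request:
{"op": "send_rows", "data": {
  "targets": "10 0 0 -3 0; 10 0 0 -3 0; 10 0 0 -3 0; 10 0 0 0 0"
}}

```text
clock: 10.85
position: [511.1, 31.9, 118.0]
orientation: [-3.141, 0.0, 0.799]
force: [0.3, -0.6, -1.8]
finger_gap: 14.2
finger_force: 80.9
```

Underside is at about 54 mm, already below the lip, with no contact force. Continuing down.

Request:
{"op": "send_rows", "data": {
  "targets": "10 0 0 -3 0; 10 0 0 -3 0; 10 0 0 -2 0; 10 0 0 0 0"
}}

```text
clock: 11.25
position: [511.0, 31.9, 109.8]
orientation: [-3.141, 0.001, 0.799]
force: [0.2, 0.6, -1.2]
finger_gap: 14.3
finger_force: 80.9
```

```bash
python3 - <<'E'
from h import *
a=manip.get_image("side")[:,:,::-1].copy();b=manip.get_image("top")[:,:,::-1].copy()
o=manip.get_obs();print({k:np.round(v,3) for k,v in o.items() if k in("clock","position","orientation","force","wrist_torque")})
cv2.imwrite("pics/g5.png",np.hstack([tile("s",a,308,185),tile("t",b,305,200)]))
E
```

```text
{'clock': np.float64(11.35), 'position': array([511.241,  31.849, 110.201]), 'orientation': array([-3.141,  0.   ,  0.799]), 'force': array([ 0.344,  0.581, -2.189]), 'wrist_torque': array([-0.045,  0.031,  0.005])}
```

View pics/g5.png

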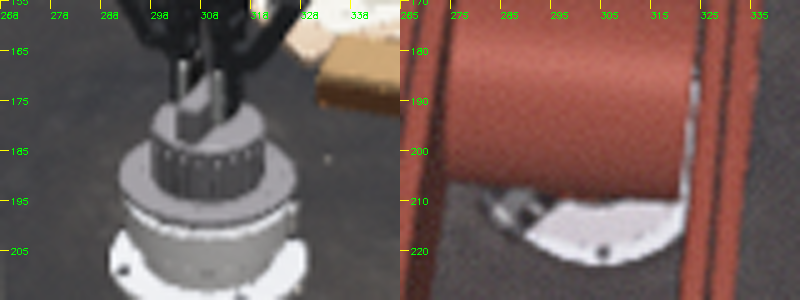

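The cap sits concentric on the collar with its lugs in the slots. Now pressing.

Request:
{"op": "send_rows", "data": {
  "targets": "10 0 0 -1.5 0; 10 0 0 -1.5 0; 10 0 0 0 0; 10 0 0 0 0"
}}

```text
clock: 11.75
position: [511.6, 31.8, 107.9]
orientation: [3.141, -0.0, 0.799]
force: [-1.6, 0.2, 3.7]
finger_gap: 14.3
finger_force: 81.7
```

Request:
{"op": "send_rows", "data": {
  "targets": "10 0 0 -1 0; 10 0 0 0 0"
}}

```text
clock: 11.95
position: [511.6, 31.7, 106.6]
orientation: [3.141, -0.0, 0.799]
force: [-1.6, 0.4, 4.6]
finger_gap: 14.6
finger_force: 81.9
```

Request:
{"op": "send_rows", "data": {
  "targets": "10 0 0 -1 0; 10 0 0 -1 0; 10 0 0 0 0; 10 0 0 0 0"
}}

```text
clock: 12.35
position: [511.7, 31.8, 104.9]
orientation: [3.141, -0.0, 0.799]
force: [-2.4, -1.1, 7.5]
finger_gap: 14.2
finger_force: 82.1
```

Request:
{"op": "send_rows", "data": {
  "targets": "10 0 0 0 -0.08; 10 0 0 0 -0.08; 10 0 0 0 -0.08; 10 0 0 0 0"
}}

```text
clock: 12.75
position: [512.5, 31.8, 105.3]
orientation: [3.14, -0.002, 0.557]
force: [-0.7, 0.4, 6.0]
finger_gap: 14.3
finger_force: 82.1
```

Request:
{"op": "send_rows", "data": {
  "targets": "10 0 0 0 -0.1; 10 0 0 0 -0.1; 10 0 0 0 -0.1; 10 0 0 0 0"
}}

```text
clock: 13.15
position: [512.7, 31.7, 105.4]
orientation: [3.141, -0.003, 0.256]
force: [-0.6, 0.2, 5.2]
finger_gap: 14.3
finger_force: 82.1
```

```bash
python3 - <<'E'
from h import *
o=manip.get_obs();print({k:np.round(v,3) for k,v in o.items() if k in("clock","position","orientation","force","wrist_torque","joint_pos")})
E
```

```text
{'clock': np.float64(13.15), 'joint_pos': array([-0.092,  0.083,  1.931,  0.   ,  1.125,  1.223]), 'position': array([512.685,  31.744, 105.357]), 'orientation': array([ 3.141e+00, -3.000e-03,  2.560e-01]), 'force': array([-0.626,  0.234,  5.158]), 'wrist_torque': array([-0.049,  0.017, -0.17 ])}
```

Request:
{"op": "send_rows", "data": {
  "targets": "10 0 0 0 -0.12; 10 0 0 0 -0.12; 10 0 0 0 -0.12; 10 0 0 0 -0.12; 10 0 0 0 -0.12"
}}

```text
clock: 13.65
position: [512.6, 31.8, 105.3]
orientation: [-3.141, -0.003, -0.346]
force: [-0.5, 1.0, 5.9]
finger_gap: 14.1
finger_force: 82.0
```

Request:
{"op": "send_rows", "data": {
  "targets": "10 0 0 0 -0.1; 10 0 0 0 -0.08; 10 0 0 0 -0.05; 10 0 0 0 0; 10 0 0 0 0"
}}

```text
clock: 14.15
position: [512.6, 32.0, 105.3]
orientation: [-3.14, -0.003, -0.57]
force: [0.3, 1.0, 6.5]
finger_gap: 14.1
finger_force: 82.2
```

```bash
python3 - <<'E'
from h import *
o=manip.get_obs();print({k:np.round(v,3) for k,v in o.items() if k in("clock","position","orientation","force","wrist_torque","joint_pos")})
E
```

```text
{'clock': np.float64(14.15), 'joint_pos': array([-0.091,  0.083,  1.931,  0.   ,  1.125,  2.049]), 'position': array([512.555,  31.969, 105.31 ]), 'orientation': array([-3.14e+00, -3.00e-03, -5.70e-01]), 'force': array([0.338, 1.035, 6.511]), 'wrist_torque': array([0.152, 0.06 , 0.496])}
```

Request:
{"op": "send_rows", "data": {
  "targets": "10 0 0 0 -0.05; 10 0 0 0 0"
}}

```text
clock: 14.35
position: [513.3, 32.8, 105.2]
orientation: [-3.137, -0.003, -0.621]
force: [3.1, 4.1, 3.0]
finger_gap: 14.3
finger_force: 81.9
```

```bash
python3 - <<'E'
from h import *
o=manip.get_obs();print({k:np.round(v,3) for k,v in o.items() if k in("clock","position","orientation","force","wrist_torque")})
E
```

```text
{'clock': np.float64(14.35), 'position': array([513.31 ,  32.848, 105.169]), 'orientation': array([-3.137e+00, -3.000e-03, -6.210e-01]), 'force': array([3.08 , 4.12 , 3.011]), 'wrist_torque': array([ 0.849, -0.831,  0.539])}
```

At the stop. I'll relax the turn, let the cap spring up, then release.

Request:
{"op": "send_rows", "data": {
  "targets": "10 0 0 0 0.04; 10 0 0 1 0; 10 0 0 0.5 0; 10 0 0 0 0"
}}

```text
clock: 14.75
position: [512.5, 31.9, 105.8]
orientation: [-3.14, -0.002, -0.581]
force: [5.1, 1.3, -0.9]
finger_gap: 14.3
finger_force: 81.1
```

Request:
{"op": "send_rows", "data": {
  "targets": "25 0 0 0 0; 45 0 0 0 0; 45 0 0 0 0; 45 0 0 0 0"
}}

```text
clock: 15.15
position: [510.8, 31.7, 105.5]
orientation: [3.141, 0.001, -0.582]
force: [-0.3, -0.6, -0.2]
finger_gap: 45.1
finger_force: 0.0
```

Request:
{"op": "send_rows", "data": {
  "targets": "45 0 0 10 0; 45 0 0 30 0; 45 0 0 40 0; 45 0 -30 30 0; 45 0 -40 0 0"
}}

```text
clock: 15.65
position: [514.5, -38.3, 222.4]
orientation: [-3.138, -0.009, -0.578]
force: [0.8, -0.3, 0.5]
finger_gap: 44.7
finger_force: 0.0
```

Request:
{"op": "send_rows", "data": {
  "targets": "45 0 -45 0 0; 45 0 -45 0 0; 45 0 -45 0 0; 45 0 0 0 0; 45 0 0 0 0"
}}

```text
clock: 16.15
position: [511.1, -174.1, 216.3]
orientation: [-3.141, 0.0, -0.584]
force: [0.0, 0.9, -0.9]
finger_gap: 45.1
finger_force: 0.0
```

```bash
python3 - <<'E'
from h import *
a=manip.get_image("side")[:,:,::-1].copy();b=manip.get_image("top")[:,:,::-1].copy()
cv2.imwrite("pics/g6.png",np.hstack([tile("s",a,308,185),tile("t",b,305,200)]))
E
```

```text
(no output)
```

View pics/g6.png

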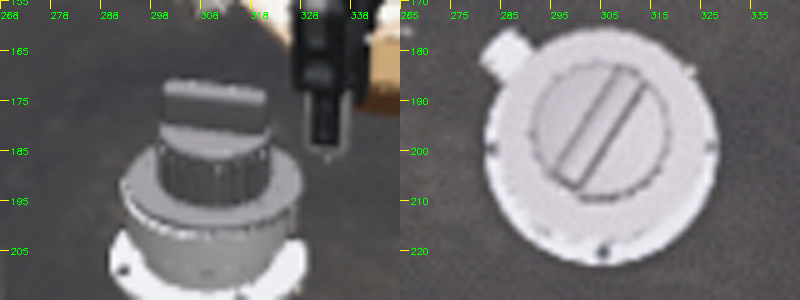

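The cap is on and its bar has turned to about -0.56 rad, 1.36 from the slots. The flange rim in the side view may be slightly tilted, so I'll check it against a projected level model.

```bash
python3 - <<'E'
from h import *
a=manip.get_image("side")[:,:,::-1].copy(); s=8
crop=cv2.resize(a[150:220,265:355],None,fx=s,fy=s,interpolation=cv2.INTER_CUBIC)
th=np.linspace(0,2*np.pi,90)
C=np.array([511.5,31.5]); off=np.array([1.2,0.0])
def draw(P,c,closed=True):
    q=np.array([(proj("side",p)+off-[265,150])*s for p in P]).astype(np.int32)
    cv2.polylines(crop,[q],closed,c,1)
circ=lambda r,z:[[*(C+r*np.array([np.cos(t),np.sin(t)])),z] for t in th]
draw(circ(52,56),(0,255,0)); draw(circ(62,6),(0,255,0)); draw(circ(54,44+15.5),(0,0,255))
y=-0.57;u=np.array([np.cos(y),np.sin(y)]);v=np.array([-u[1],u[0]])
draw([[*(C+32*i*u+8*j*v),129] for i,j in((1,1),(1,-1),(-1,-1),(-1,1))],(255,0,0))
cv2.imwrite("pics/g7.png",crop)
E
```

```text
(no output)
```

View pics/g7.png

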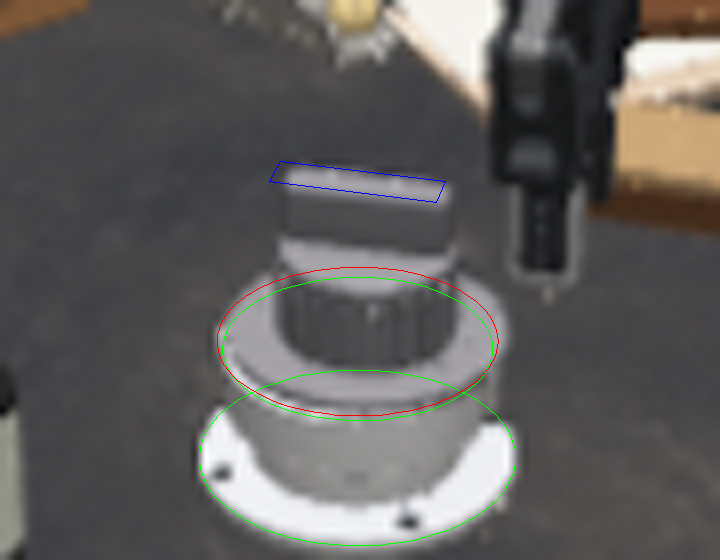

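```bash
python3 - <<'E'
from h import *
print("bar top",ray("top",305,195.6,129),"dome",ray("top",305,196.2,101),"slots mid",ray("top",265+(600.5-400)/5,170+140.5/5,46))
print("side bar", ray("side",265+368/8-1.2,150+183/8,129),"side flange lateral",proj("side",[514,31,60])+[1.2,0], 265+363/8)
E
```

```text
bar top [512.96296496  29.19191517 129.        ] dome [513.4020746   29.78350128 101.        ] slots mid [512.17564795  30.66564482  46.        ]
side bar [514.76916979  29.46620101 129.        ] side flange lateral [310.54770015 192.20269207] 310.375
```

The cap is about 2 mm off axis, level, and turned about 1.36 rad, all within limits. Handing in.

```bash
python3 -c "
from bench import manip
print(manip.finish_job())"
```

```text
the job is handed in; nothing more can be done
None
```

I handed the job in with the filter standing in the bore and the bayonet cap locked and released, turned about 1.36 rad and about 2 mm off axis by camera; the hand-in gave no verdict.

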